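# Stock the bathroom turntable with bath balls and turn the dropper bottle to the front

## Task

Take the two bath balls from under the edge of the low glass shelf and set them gently into the two empty wells of the turntable, one ball per well, without bumping the glass shelf. Then smoothly turn the turntable by its knob until the dropper bottle stands at the front, in line with the tab of the foot. Leave the bottle and the third ball standing in their wells, and do not disturb the cup, the floss case or the nail clipper.

Things in the scene. Friction and masses are not known exactly. Their poses are not given: they have to be found in the camera images.
- ball1_center (a point): Centre of the first loose bath ball: an off-white pressed ball, 64 mm in diameter, with a small flat foot (20 mm across, 30 mm below the centre) on which it stands on the plywood board under the front edge of the glass shelf; 100 to 200 g. The three balls are alike. z is the ball's up axis.
- ball2_center (a point): Centre of the second loose bath ball, same as the first, under the same shelf edge 120 to 210 mm from it.
- ball3_center (a point): Centre of the third bath ball, same as the others, which already sits in well 0 or well 1 of the turntable and stays there.
- bottle: Closed amber glass dropper bottle with a black collar and rubber bulb, 39 mm in diameter, 102 mm tall, standing in well 0 or well 1 (whichever ball 3 is not in). Origin at the centre of its underside, z up.
- turntable: Fixed grey foot of the turntable, origin on the board under the spin axis, z up. Its tab, 34 mm wide, 10 mm high, sticks out from under the disc along the foot's -x (the front), ending 170 mm from the axis. The white disc: 280 mm in diameter, top 20 mm above the board, with four wells 90 degrees apart on a circle of 90 mm radius. A well is a raised ring, 44 mm inner, 56 mm outer diameter, 7 mm high.
- disc (a joint): Turn of the disc in rad, counter-clockwise from above positive, 0 at the start; it turns over 150 degrees either way with light friction (0.06 N m) and stays where it is left. At 0 wells 0 and 1 are 45 degrees either side of the front tab, so the bottle has an eighth of a turn to go, one way or the other.
- knob_grip (a point): Place to grip the turntable's central knob: on the spin axis, 114 mm above the board. The knob's head is a plain upright cylinder 32 mm in diameter, from 96 to 132 mm above the board, on a stem 20 mm thick. It is fixed to the disc.
- well0 (a point): Where a ball's centre lies when it is seated in well 0 (30 mm above the disc's top, on the well's centre). Turns with the disc; at the start it is at the foot's -x, +y side. Occupied by the bottle or ball 3.
- well1 (a point): The same for well 1, at the start at the foot's -x, -y side. Occupied by the bottle or ball 3.
- well2 (a point): The same for well 2, at the start at the foot's +x, -y side. Empty at the start.
- well3 (a point): The same for well 3, at the start at the foot's +x, +y side. Empty at the start.
- front_mark (a point): Point of the fixed foot over the tab's line, 90 mm from the spin axis along the foot's -x, at the height of the disc's top: where the bottle must end up.
- glass_shelf: Fixed shelf: clear glass pane 410 mm wide (along y), 130 mm deep, 8 mm thick, underside 180 mm above the board, on plywood cheeks 12 mm thick at y = +-192 mm; a folded cloth on it. Origin on the board under the middle of the pane's front edge; x points inwards, the pane covers x 0 to 130 mm. The loose balls stand at x -8 to 4 mm, so a gripper must lean back towards -x to reach them.
- cup: White ceramic cup, 76 mm in diameter, 95 mm tall, with a white toothbrush sticking up to 182 mm; bystander. Origin at the centre of its underside.
- floss_case: Flat mint plastic floss case, 60 x 46 x 18 mm; bystander. Origin at the centre of its underside.
- clipper: Chrome nail clipper lying flat, 80 x 14 x 16 mm; bystander. Origin at the centre of its underside.
Mind the look-alikes: they are no part of the job. Leave any purple look-alike of the part that bears ball2_center alone. Leave any pink look-alike of the part that bears ball3_center alone.

How it is judged:
By the outcome, as a careful person would: the job done as asked, in the order asked, and still so for the second after the job is handed in, with the robot touching nothing.
It also fails if it takes over 69 s, if anything falls off the work surface, if the arm or the gripper's body presses on something with over 40 N, if the wrist force passes 120 N, or if a joint passes its speed limit or range.

## Robot

A 6-joint arm with a two-finger parallel gripper is mounted at the origin on the work surface. World frame = base frame: x ahead of the robot, y to its left, z up, the work surface at z = 0. Lengths are in m, angles in degrees, forces in N, time in s.
With the tool pointing down it reaches from about 0.375 to 0.75 m from the base axis. Payload 9 kg.
Tool frame: the origin (TCP) lies midway between the tips of the shut fingers; the grasp point (between the pads) lies 19 mm behind it; z points along the fingers, y is the line along which they close (so a half turn about z gives the same grasp; the last joint's range is limited). The gripper opens to 85 mm and grips with 20 to 120 N. Pads are 22 mm wide; open, the fingers measure 114 mm over their backs; the gripper's body (76 mm by 85 mm) begins 54 mm behind the grasp point. The pads swing forward as they close: fully open they stand 13 mm farther back than shut.
Start: joints at [-86.614, 5.964, 5.575, 89.605, 0, 77.527], TCP at [0.164, -0.577, 0.203] pointing down, gripper open.
Joint ranges: [-171.21, 171.21], [-48.23, 106.86], [-62.78, 66.21], [-105.2, 120.99], [-86.42, 89.51], [-180, 180]. Speed limits (degrees/s): [127.2, 127.2, 147.25, 180, 180, 180].

## Interface

Orientations are given as a 3x3 rotation matrix whose columns are the frame's x, y, z axes.
In Python, from workcell import robot gives the robot as it stands.
- The arm moves only by the shell command python3 -m crank 'ROWS' [FORCE]. ROWS is JSON, a list of rows, each an object with "turn": the turn, a rotation vector about the tool's x, y, z in units of 180 degrees (1.0 is 180 degrees), a list of three; "delta_pos": the shift along the tool's x, y, z in units of 50 cm (1.0 is 50 cm), a list of three; "jaw": the finger opening in mm, from 0 to 85.4. In form: [{"turn": [rx, ry, rz], "delta_pos": [tx, ty, tz], "jaw": jaw}, ...]. A call has 1 to 10 rows; each row is the pose to reach, as a shift and turn from the pose commanded when the call began, along the tool's axes at that moment, turning the shorter way round; what a row does not reach only later rows make up. A row lasts 1/10 s, in which the tool goes at most 50 mm and 8.59 degrees, less where a joint would pass 70% of its speed; a pose out of reach is approached as far as the arm can. A call with a number of a shift or a turn outside -1 to 1 is refused whole. A call with a gripper value outside its range is refused whole. The fingers move at their own pace and stop on an object; FORCE is the grip in N (left out, the last holds). Time passes only in rows, so rows that repeat a pose let the fingers close. It gives the time, the measured TCP pose, the force, the opening and the grip force at its end, in the units of the state.
- robot.get_obs(): the state, without advancing time (a new reading comes with each control period).
- robot.snapshot(name): name is "scene" or "top" or "wrist"; returns a dict with "color" (420x560x3 uint8, red, green, blue), "depth" (420x560 float32, m along the optical axis (not along the pixel's ray), 0 where there is no reading), "fx", "fy", "cx", "cy" (pixels), "cam_to_world" (4x4, takes a point from camera to world coordinates); the wrist camera has in their place "mount" (4x4, takes a point from camera to tool coordinates, whose origin is the TCP and whose axes are the flange's). Camera axes: x right, y down, z forward; pixel columns grow to the right and rows downward; lengths in m; the calibration is good to about 2 mm. A picture is of the moment at which its call begins: read the wrist's pose just before it.
- robot.hand_in(): hands the job in; it is judged then, once.
Trained networks look in the newest picture that a camera, given by its name, has taken for a name from the list of things; names that differ only in an ending like _2 or _b are one class to them, and where a whole thing is asked for, a point or a joint stands for the part that bears it (a point fixed in the world has none). Each returns a list of dicts, best first, with "conf" (0 to 1); they miss things now and then, are a little off and sometimes report something else, mostly with a low value. They report only what shows in the picture. A call takes as long as a camera call. They do not tell look-alikes from the thing itself.
- robot.regions_of(camera, target): "mask" (420x560 bool, what is visible of it) and "xy" ([column, row] in pixels, amid what is visible of it).
The state is a dict: "time": time; "joint_pos": joint angles; "joint_vel": joint speeds; "joint_efforts": joint torques, N m; "ee_pos": TCP position; "ee_rot": TCP orientation; "force": force on the tool from outside, world axes, zero at the start; "moment": the same for the moment, N m; "width": finger opening in m; "gripper_force": force on a finger pad.
Only numpy, scipy, OpenCV 4.12 (cv2) and the standard library are available. Lean on these libraries where they do the work, as an engineer would, in place of code of your own. Each camera call takes 0.05 s, during which the arm holds its last target. There are 200 camera calls.

## Working session

There is one attempt and no reset: what is moved stays moved. The work goes in short steps, Python scripts to look and compute and a shell command to move; the robot and the scene stay as the last step left them, time stands still between calls to the robot, and variables do not carry over. Pictures are saved under pics/ and viewed, at most 10 in all, crops included, and the job is handed in when it is done.

```bash
ls; mkdir -p pics; cat > h.py <<'E'
import numpy as np,cv2
from workcell import robot
def snap(n):
    o=robot.get_obs(); s=robot.snapshot(n)
    if n=='wrist':
        T=np.eye(4);T[:3,:3]=o['ee_rot'];T[:3,3]=o['ee_pos'];s['T']=T@np.array(s['mount'])
    else: s['T']=np.array(s['cam_to_world'])
    return s
def pts(s,mask=None):
    d=s['depth'];v,u=np.indices(d.shape)
    P=np.stack([(u-s['cx'])/s['fx']*d,(v-s['cy'])/s['fy']*d,d],-1)@s['T'][:3,:3].T+s['T'][:3,3]
    P[d==0]=np.nan
    return P if mask is None else P[mask&(d>0)]
def save(s,f): cv2.imwrite(f,s['color'][...,::-1])
E
python3 - <<'E'
from h import *
print(robot.get_obs())
for n in ['scene','top']:
    s=snap(n);save(s,f'pics/{n}0.png');print(n,s['T'].round(3).tolist(),s['fx'])
    for t in ['ball1_center','ball3_center','bottle','turntable','disc','knob_grip','glass_shelf','cup','floss_case','clipper']:
        for r in robot.regions_of(n,t):
            p=pts(s,r['mask'])
            if len(p): print(t,round(r['conf'],2),np.array(r['xy']).round(),len(p),np.median(p,0).round(3),p.min(0).round(3),p.max(0).round(3))
E
```

```text
pics
{'time': 0.0, 'joint_pos': array([-8.66145978e+01,  5.99589731e+00,  5.52578897e+00,  8.96055714e+01,
        2.02993050e-03,  7.75295619e+01]), 'joint_vel': array([ 0.00326849,  0.06805316, -0.11132129, -0.02277051, -0.00236216,
       -0.03757059]), 'joint_efforts': array([ 4.52125587e-04, -5.56931341e+01,  5.03648257e+01,  1.71596487e-02,
       -3.07850823e-04, -4.87505886e-06]), 'ee_pos': array([ 0.1639573 , -0.57676955,  0.20193797]), 'ee_rot': array([[ 9.61952186e-01,  2.73217842e-01, -4.26323298e-05],
       [ 2.73217658e-01, -9.61951333e-01,  1.32064707e-03],
       [ 3.19814115e-04, -1.28204724e-03, -9.99999127e-01]]), 'force': array([0.15216765, 0.12547566, 0.78806411]), 'moment': array([-0.04550897, -0.03786975,  0.03823012]), 'gripper_force': 0.0, 'width': 0.08535888751614376}
scene [[0.739, 0.424, -0.524, 1.276], [0.674, -0.486, 0.556, -0.624], [-0.019, -0.764, -0.645, 0.903], [0.0, 0.0, 0.0, 1.0]] 455.1414097010706
ball1_center 0.77 [158. 297.] 282 [ 0.582 -0.32   0.039] [ 0.559 -0.342  0.009] [ 0.59  -0.287  0.058]
ball1_center 0.46 [250. 173.] 257 [0.426 0.156 0
[... 2134 characters left out ...]
0.023] [ 0.586 -0.28   0.064]
knob_grip 0.86 [232. 264.] 7951 [0.473 0.232 0.019] [ 0.33   0.098 -0.005] [0.607 0.375 0.135]
glass_shelf 0.74 [427. 186.] 10024 [ 0.635 -0.232  0.186] [ 0.538 -0.56  -0.004] [ 0.733 -0.023  0.213]
cup 0.73 [303. 146.] 905 [0.791 0.044 0.059] [ 0.742 -0.005 -0.004] [0.877 0.078 0.182]
floss_case 0.91 [434. 294.] 429 [ 0.391 -0.302  0.016] [ 0.368 -0.337 -0.003] [ 0.419 -0.272  0.021]
clipper 0.73 [301. 142.] 916 [0.792 0.044 0.059] [ 0.742 -0.006 -0.006] [0.89  0.078 0.182]
clipper 0.63 [355. 275.] 162 [ 0.436 -0.09   0.011] [ 0.417 -0.124 -0.003] [ 0.457 -0.056  0.019]
clipper 0.42 [231. 262.] 8063 [0.473 0.231 0.019] [ 0.331  0.098 -0.007] [0.61  0.38  0.135]
```

View pics/scene0.png

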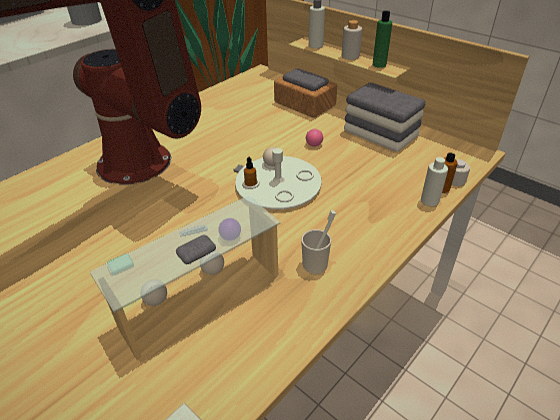

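View pics/top0.png

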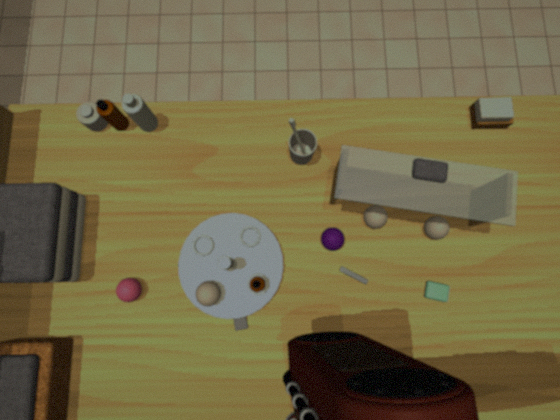

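```bash
cat > m.py <<'E'
from h import *
from scipy.optimize import least_squares
def sphere(P,c0,R=.032):
    P=P[np.linalg.norm(P-c0,axis=1)<.05]; P=P[P[:,2]>.012]
    r=least_squares(lambda c:np.linalg.norm(P-c,axis=1)-R,c0,loss='soft_l1',f_scale=.002)
    return r.x.round(4),len(P),round(float(np.median(abs(r.fun))),4)
E
python3 - <<'E'
from m import *
for n in ['scene','top']:
    s=snap(n);A=pts(s);F=A[np.isfinite(A[...,0])]
    print(n)
    for k,c in dict(b1=[.56,-.305,.03],b2=[.59,-.14,.03],b3=[.4,.285,.05],purple=[.53,-.03,.03]).items():
        Q=F if k!='b3' else F[F[:,2]>.03]
        print(k,sphere(Q,np.array(c)))
    near=F[np.hypot(F[:,0]-.475,F[:,1]-.235)<.2]
    for lo,hi,k in[(.122,.14,'knob')]:
        K=near[(near[:,2]>lo)&(near[:,2]<hi)&(np.hypot(near[:,0]-.475,near[:,1]-.235)<.05)];print(k,len(K),((K.max(0)+K.min(0))/2).round(4),K.mean(0).round(4),K[:,2].max())
    D=near[(near[:,2]>.014)&(near[:,2]<.032)]
    h=cv2.convexHull((D[:,:2]*1).astype(np.float32))[:,0]
    r=least_squares(lambda c:np.hypot(*(h-c[:2]).T)-.14,[.475,.235],loss='soft_l1',f_scale=.002);print('disc',r.x.round(4),len(D),np.median(abs(r.fun)).round(4),np.median(D[:,2]))
    c=r.x
    rr=np.hypot(near[:,0]-c[0],near[:,1]-c[1])
    T=near[(near[:,2]>.005)&(near[:,2]<.016)&(rr>.146)&(rr<.176)];
    if len(T): m=np.median(T,0);print('tab',len(T),m.round(4),T.min(0).round(3),T.max(0).round(3),np.degrees(np.arctan2(m[1]-c[1],m[0]-c[0])))
    N=near[(near[:,2]>.024)&(near[:,2]<.031)]
    rn=np.hypot(N[:,0]-c[0],N[:,1]-c[1]);N=N[(rn>.055)&(rn<.125)]
    for a in range(4):
        g=[(.50,.17),(.56,.2),(.53,.3),(.4,.28)]
    # ring fit for empty wells
    for g in [(.545,.18),(.52,.30)]:
        M=N[np.hypot(N[:,0]-g[0],N[:,1]-g[1])<.045]
        if len(M)>5:
            q=least_squares(lambda c:np.hypot(*(M[:,:2]-c).T)-.025,g,loss='soft_l1',f_scale=.002).x
            print('well',q.round(4),len(M),np.hypot(*(q-c)).round(4),np.degrees(np.arctan2(*(q-c)[::-1])).round(1))
    Bt=near[(near[:,2]>.09)&(np.hypot(near[:,0]-.418,near[:,1]-.16)<.03)];print('bottle top',len(Bt),Bt.mean(0).round(4))
    G=F[(F[:,2]>.176)&(F[:,2]<.195)&(F[:,1]<0)&(F[:,0]>.5)&(F[:,0]<.8)]
    hg=cv2.minAreaRect(G[:,:2].astype(np.float32));print('pane',hg,cv2.boxPoints(hg).round(4).tolist(),np.median(G[:,2]))
E
```

```text
scene
b1 (array([ 0.5573, -0.3107,  0.0306]), 296, 0.001)
b2 (array([ 0.5893, -0.15  ,  0.0312]), 277, 0.0009)
b3 (array([0.3955, 0.2912, 0.0508]), 163, 0.0013)
purple (array([ 0.53, -0.03,  0.03]), 0, nan)
knob 72 [0.4704 0.2364 0.1297] [0.473  0.2336 0.1303] 0.13698304340590262
disc [0.4699 0.2373] 3052 0.0015 0.020573042182551182
tab 53 [0.3151 0.2103 0.0093] [0.301 0.151 0.005] [0.611 0.408 0.014] -170.12771874534386
well [0.5437 0.185 ] 81 0.0905 -35.3
well [0.5226 0.3097] 72 0.0896 53.9
bottle top 61 [0.4207 0.1616 0.1045]
pane ((0.637418270111084, -0.23358233273029327), (0.41117188334465027, 0.13503997027873993), 80.19473266601562) [[0.5358999967575073, -0.424699991941452], [0.6689000129699707, -0.44769999384880066], [0.7390000224113464, -0.042500000447034836], [0.60589998960495, -0.019500000402331352]] 0.18779099707483748
top
b1 (array([ 0.5579, -0.3123,  0.0285]), 479, 0.0008)
b2 (array([ 0.59  , -0.1516,  0.0285]), 449, 0.0008)
b3 (array([0.3957, 0.2894, 0.0488]), 506, 0.0007)
purple (array([ 0.5319, -0.0346,  0.0284]), 452, 0.0007)
knob 146 [0.4689 0.2369 0.1295] [0.4689 0.2367 0.1304] 0.1350040614368092
disc [0.4692 0.2369] 7768 0.0011 0.01879089546655799
tab 125 [0.314  0.21   0.0086] [0.299 0.068 0.005] [0.475 0.228 0.012] -170.1755204898816
well [0.5422 0.1844] 97 0.09 -35.7
well [0.5209 0.3097] 97 0.0892 54.6
bottle top 57 [0.4172 0.1627 0.1076]
pane ((0.637283205986023, -0.23497922718524933), (0.4109754264354706, 0.13167287409305573), 79.96900939941406) [[0.5367000102996826, -0.42590001225471497], [0.6662999987602234, -0.4487999975681305], [0.7379000186920166, -0.04410000145435333], [0.6082000136375427, -0.021199999377131462]] 0.18612617062473946
  return _methods._mean(a, axis=axis, dtype=dtype,
  ret = ret.dtype.type(ret / rcount)
```

The top view shows the loose balls at about (375,218) and (437,228), the purple look-alike at (332,239), the turntable at (231,264), its empty wells at (251,237) and (204,246), and the tab at (240,322). The bottle at (258,284) is in well 1, so the disc has to turn -45°. The fits agree with the given sizes.

```bash
cat > plan.py <<'E'
import sys
from m import *
from scipy.spatial.transform import Rotation as Ro
B={'b1':(np.array([.5576,-.3115,.030]),-10),'b2':(np.array([.5897,-.1508,.030]),-10),
   'w2':(np.array([.5431,.1853,.050]),55),'w3':(np.array([.5213,.3107,.050]),-35)}
def ori(a,t):
    a,t=np.radians([a,t]);z=np.array([np.sin(t)*np.cos(a),np.sin(t)*np.sin(a),-np.cos(t)]);y=np.array([np.sin(a),-np.cos(a),0])
    return np.stack([np.cross(y,z),y,z],1)
def pose(k,back=0,up=0,th=33,depth=.027):
    c,a=B[k];R=ori(a,th);return c+R[:,2]*(depth-back)+[0,0,up],R
def delta(p,R):
    o=robot.get_obs();R0=np.array(o['ee_rot']);d=R0.T@(p-o['ee_pos']);r=Ro.from_matrix(R0.T@R).as_rotvec()
    print('pos',(d/.5).round(4),'turn',(r/np.pi).round(4),'mm',round(np.linalg.norm(d)*1e3),'deg',round(np.degrees(np.linalg.norm(r)),1),'t',round(o['time'],2),'F',np.round(o['force'],1),'w',round(o['width'],4),'gf',round(o['gripper_force'],1),'j',np.round(o['joint_pos']))
E
python3 -c "
from plan import *
delta(*pose('b1',back=.15))"
```

```text
pos [ 0.7819 -0.3545  0.1391] turn [-0.0413  0.1802  0.1397] mm 435 deg 41.7 t 1.2 F [-0.6  0.1 -0.2] w 0.0854 gf 0.0 j [-87.   6.   6.  90.   0.  78.]
```

```bash
python3 -m crank '[{"turn":[-0.002,0.009,0.007],"delta_pos":[0.04,-0.018,0.007],"jaw":85},{"turn":[-0.006,0.027,0.021],"delta_pos":[0.12,-0.053,0.021],"jaw":85},{"turn":[-0.01,0.045,0.035],"delta_pos":[0.2,-0.089,0.035],"jaw":85},{"turn":[-0.014,0.063,0.049],"delta_pos":[0.28,-0.124,0.049],"jaw":85},{"turn":[-0.019,0.081,0.063],"delta_pos":[0.36,-0.16,0.063],"jaw":85},{"turn":[-0.023,0.099,0.077],"delta_pos":[0.44,-0.195,0.077],"jaw":85},{"turn":[-0.027,0.117,0.091],"delta_pos":[0.52,-0.23,0.091],"jaw":85},{"turn":[-0.031,0.135,0.105],"delta_pos":[0.6,-0.266,0.105],"jaw":85},{"turn":[-0.035,0.153,0.119],"delta_pos":[0.68,-0.3,0.119],"jaw":85},{"turn":[-0.039,0.171,0.133],"delta_pos":[0.74,-0.33,0.13],"jaw":85}]' 30; python3 -c "
from plan import *
delta(*pose('b1',back=.15))"
```

```text
time: 2.2
ee_pos: [0.4763, -0.3158, 0.1376]
ee_rot: [[0.843, -0.154, 0.516], [-0.129, -0.988, -0.084], [0.522, 0.004, -0.853]]
force: [0.1, -0.1, -0.3]
width: 0.0853
gripper_force: 0.0
pos [ 0.0172 -0.0362  0.0207] turn [-0.0023  0.0084  0.0062] mm 23 deg 1.9 t 2.2 F [ 0.1 -0.1 -0.3] w 0.0853 gf 0.0 j [-61. -37. -43.  63.  24. 132.]
```

```bash
cat > wfit.py <<'E'
from plan import *
def wfit(k):
    s=snap('wrist');F=pts(s);F=F[np.isfinite(F[...,0])]
    print(k,sphere(F,B[k][0]));return s
E
python3 -c "
from wfit import *
s=wfit('b1');save(s,'pics/w1.png')
delta(*pose('b1'))"
```

```text
b1 (array([ 0.5597, -0.312 ,  0.0292]), 4281, 0.0003)
pos [ 0.0279 -0.0229  0.3149] turn [-0.0039  0.0082  0.0051] mm 158 deg 1.9 t 2.25 F [ 1.   2.3 -0.7] w 0.0846 gf 0.0 j [-61. -37. -44.  63.  24. 132.]
```

```bash
python3 -m crank '[{"turn":[-0.003,0.006,0.004],"delta_pos":[0.017,-0.015,0.02],"jaw":85},{"turn":[-0.004,0.008,0.005],"delta_pos":[0.026,-0.022,0.05],"jaw":85},{"turn":[-0.004,0.008,0.005],"delta_pos":[0.03,-0.022,0.09],"jaw":85},{"turn":[-0.004,0.008,0.005],"delta_pos":[0.03,-0.022,0.13],"jaw":85},{"turn":[-0.004,0.008,0.005],"delta_pos":[0.03,-0.022,0.17],"jaw":85},{"turn":[-0.004,0.008,0.005],"delta_pos":[0.03,-0.022,0.21],"jaw":85},{"turn":[-0.004,0.008,0.005],"delta_pos":[0.03,-0.022,0.25],"jaw":85},{"turn":[-0.004,0.008,0.005],"delta_pos":[0.03,-0.022,0.28],"jaw":85},{"turn":[-0.004,0.008,0.005],"delta_pos":[0.03,-0.022,0.3],"jaw":85},{"turn":[-0.004,0.008,0.005],"delta_pos":[0.03,-0.022,0.315],"jaw":85}]' 30; python3 -c "
from wfit import *
s=wfit('b1');save(s,'pics/w2.png')
delta(*pose('b1'))"
```

```text
time: 3.25
ee_pos: [0.57, -0.3216, 0.0103]
ee_rot: [[0.829, -0.172, 0.532], [-0.141, -0.985, -0.099], [0.541, 0.007, -0.841]]
force: [-0.1, 0.6, -1.0]
width: 0.0852
gripper_force: 0.0
b1 (array([ 0.5594, -0.3116,  0.0294]), 16778, 0.0004)
pos [-0.001  -0.0152  0.0044] turn [0.0016 0.0015 0.0015] mm 8 deg 0.5 t 3.3 F [ 0.6  0.8 -1.2] w 0.0849 gf 0.0 j [-52. -18. -44.  38.  21. 143.]
```

View pics/w2.png

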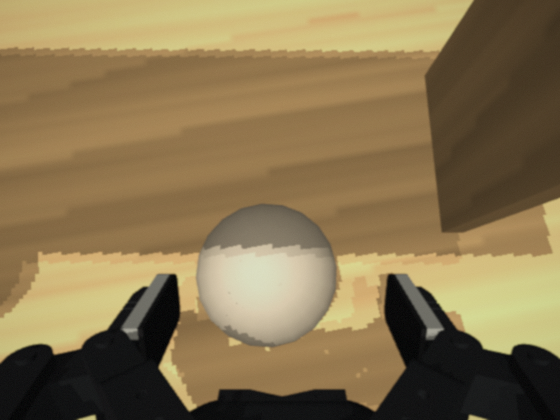

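```bash
python3 -m crank '[{"turn":[0,0,0],"delta_pos":[0,-0.006,0.001],"jaw":85},{"turn":[0,0,0],"delta_pos":[0.001,-0.015,0.004],"jaw":85},{"turn":[0,0,0],"delta_pos":[0.001,-0.015,0.004],"jaw":85}]' 30; python3 -c "
from plan import *
B['b1'][0][:]=[.559,-.3115,.0295]
delta(*pose('b1'))"
```

```text
time: 3.6
ee_pos: [0.573, -0.3142, 0.01]
ee_rot: [[0.829, -0.172, 0.533], [-0.14, -0.985, -0.1], [0.542, 0.008, -0.84]]
force: [0.5, -0.2, 0.3]
width: 0.0849
gripper_force: 0.0
pos [-0.0027 -0.0004  0.0058] turn [0.0018 0.001  0.0018] mm 3 deg 0.5 t 3.6 F [ 0.5 -0.2  0.3] w 0.0849 gf 0.0 j [-51. -18. -45.  38.  20. 144.]
```

```bash
python3 -m crank '[{"turn":[0,0,0],"delta_pos":[-0.002,0,0.004],"jaw":80},{"turn":[0,0,0],"delta_pos":[-0.002,0,0.004],"jaw":75},{"turn":[0,0,0],"delta_pos":[-0.002,0,0.004],"jaw":70},{"turn":[0,0,0],"delta_pos":[-0.002,0,0.004],"jaw":66},{"turn":[0,0,0],"delta_pos":[-0.002,0,0.004],"jaw":60},{"turn":[0,0,0],"delta_pos":[-0.002,0,0.004],"jaw":55},{"turn":[0,0,0],"delta_pos":[-0.002,0,0.004],"jaw":55},{"turn":[0,0,0],"delta_pos":[-0.002,0,0.004],"jaw":55},{"turn":[0,0,0],"delta_pos":[-0.002,0,0.004],"jaw":55}]' 30
```

```text
time: 4.5
ee_pos: [0.5734, -0.3148, 0.008]
ee_rot: [[0.828, -0.172, 0.533], [-0.141, -0.985, -0.1], [0.542, 0.008, -0.84]]
force: [-2.2, 1.4, 5.0]
width: 0.0592
gripper_force: 31.2
```

```bash
python3 -c "
from wfit import *
s=wfit('b1');save(s,'pics/w3.png')
o=robot.get_obs();print(o['ee_pos'],o['width'],o['gripper_force'],o['force'])
c=sphere(pts(s)[np.isfinite(pts(s)[...,0])],B['b1'][0])[0]
print('ball in tool',np.array(o['ee_rot']).T@(c-o['ee_pos']))"
```

```text
b1 (array([ 0.5597, -0.3118,  0.0297]), 20132, 0.0006)
[ 0.57339115 -0.31481884  0.00797698] 0.05909023509810744 31.221524376160232 [-2.111631    1.77622567  4.56446694]
ball in tool [ 1.31996762e-05 -4.43669419e-04 -2.58505960e-02]
```

View pics/w3.png

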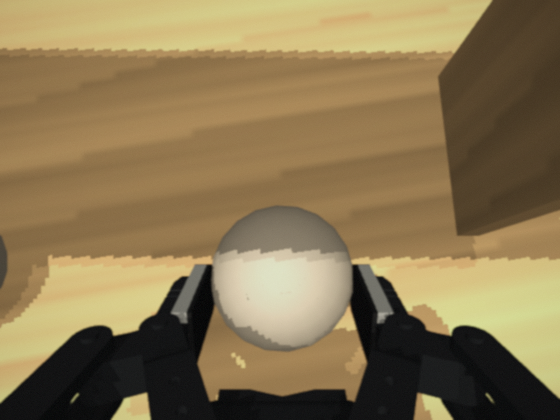

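```bash
python3 -m crank '[{"turn":[0,0,0],"delta_pos":[0,0,-0.004],"jaw":55},{"turn":[0,0,0],"delta_pos":[0,0,-0.016],"jaw":55},{"turn":[0,0,0],"delta_pos":[0,0,-0.04],"jaw":55},{"turn":[0,0,0],"delta_pos":[0,0,-0.075],"jaw":55},{"turn":[0,0,0],"delta_pos":[0,0,-0.115],"jaw":55},{"turn":[0,0,0],"delta_pos":[0,0,-0.155],"jaw":55},{"turn":[0,0,0],"delta_pos":[0,0,-0.195],"jaw":55},{"turn":[0,0,0],"delta_pos":[0,0,-0.235],"jaw":55},{"turn":[0,0,0],"delta_pos":[0,0,-0.265],"jaw":55},{"turn":[0,0,0],"delta_pos":[0,0,-0.28],"jaw":55}]'; python3 -c "
from wfit import *
s=wfit('b1');o=robot.get_obs();P=pts(s);P=P[np.isfinite(P[...,0])]
c=sphere(P,o['ee_pos']-.026*np.array(o['ee_rot'])[:,2])[0];print('ball in tool',np.array(o['ee_rot']).T@(c-o['ee_pos']),c)
delta(*pose('w3',up=.12));delta(*pose('w2',up=.12));"
```

```text
time: 5.55
ee_pos: [0.4981, -0.301, 0.1265]
ee_rot: [[0.828, -0.173, 0.533], [-0.14, -0.985, -0.101], [0.542, 0.009, -0.84]]
force: [0.1, -0.5, -0.1]
width: 0.0592
gripper_force: 31.8
b1 (array([ 0.5576, -0.3115,  0.03  ]), 0, nan)
ball in tool [-0.00012311 -0.00059565 -0.02541249] [ 0.4846 -0.298   0.1482]
pos [-0.0889 -1.2005 -0.1192] turn [-7.320e-02  1.000e-04  1.184e-01] mm 605 deg 25.0 t 5.6 F [-0.3 -0.5 -0.4] w 0.0594 gf 31.8 j [-58. -39. -46.  59.  23. 137.]
pos [-0.0293 -1.0001 -0.0785] turn [ 0.1984  0.0024 -0.3015] mm 502 deg 65.0 t 5.6 F [-0.3 -0.5 -0.4] w 0.0594 gf 31.8 j [-58. -39. -46.  59.  23. 137.]
  return _methods._mean(a, axis=axis, dtype=dtype,
  ret = ret.dtype.type(ret / rcount)
```

```bash
python3 -m crank '[{"turn":[-0.001,0,0.001],"delta_pos":[-0.001,-0.012,-0.003],"jaw":55},{"turn":[-0.002,0,0.003],"delta_pos":[-0.002,-0.036,-0.01],"jaw":55},{"turn":[-0.005,0,0.008],"delta_pos":[-0.004,-0.084,-0.025],"jaw":55},{"turn":[-0.009,0,0.014],"delta_pos":[-0.007,-0.144,-0.04],"jaw":55},{"turn":[-0.013,0,0.021],"delta_pos":[-0.01,-0.216,-0.055],"jaw":55},{"turn":[-0.018,0,0.029],"delta_pos":[-0.014,-0.294,-0.07],"jaw":55},{"turn":[-0.023,0,0.037],"delta_pos":[-0.017,-0.372,-0.085],"jaw":55},{"turn":[-0.027,0,0.044],"delta_pos":[-0.021,-0.45,-0.1],"jaw":55},{"turn":[-0.032,0,0.052],"delta_pos":[-0.025,-0.528,-0.11],"jaw":55},{"turn":[-0.037,0,0.06],"delta_pos":[-0.028,-0.6,-0.12],"jaw":55}]'; python3 -c "
from plan import *
delta(*pose('w3',up=.15,depth=.0257))"
```

```text
time: 6.6
ee_pos: [0.549, -0.0556, 0.1659]
ee_rot: [[0.816, -0.329, 0.475], [-0.278, -0.944, -0.176], [0.507, 0.012, -0.862]]
force: [0.3, 0.2, -1.4]
width: 0.0589
gripper_force: 31.9
pos [-0.2128 -0.6656 -0.1633] turn [-0.043   0.0135  0.0767] mm 359 deg 16.0 t 6.6 F [ 0.3  0.2 -1.4] w 0.0589 gf 31.9 j [-19. -48. -48.  60.  -1. 180.]
```

```bash
python3 -c "
from plan import *
delta(*pose('w2',up=.14,depth=.0257))"
```

```text
pos [-0.1341 -0.4779 -0.0912] turn [ 0.2195  0.0145 -0.3489] mm 252 deg 74.2 t 6.6 F [ 0.3  0.2 -1.4] w 0.0589 gf 31.9 j [-19. -48. -48.  60.  -1. 180.]
```

```bash
python3 -m crank '[{"turn":[0.007,0,-0.01],"delta_pos":[-0.004,-0.014,-0.003],"jaw":55},{"turn":[0.018,0.001,-0.028],"delta_pos":[-0.011,-0.038,-0.007],"jaw":55},{"turn":[0.033,0.002,-0.052],"delta_pos":[-0.02,-0.072,-0.014],"jaw":55},{"turn":[0.048,0.003,-0.077],"delta_pos":[-0.03,-0.105,-0.02],"jaw":55},{"turn":[0.064,0.004,-0.101],"delta_pos":[-0.039,-0.139,-0.026],"jaw":55},{"turn":[0.079,0.005,-0.126],"delta_pos":[-0.048,-0.172,-0.033],"jaw":55},{"turn":[0.094,0.006,-0.15],"delta_pos":[-0.058,-0.205,-0.039],"jaw":55},{"turn":[0.11,0.007,-0.174],"delta_pos":[-0.067,-0.239,-0.046],"jaw":55},{"turn":[0.125,0.008,-0.199],"delta_pos":[-0.076,-0.272,-0.052],"jaw":55},{"turn":[0.14,0.009,-0.223],"delta_pos":[-0.086,-0.306,-0.058],"jaw":55}]'; python3 -c "
from plan import *
delta(*pose('w2',up=.14,depth=.0257))"
```

```text
time: 7.6
ee_pos: [0.5517, 0.102, 0.168]
ee_rot: [[0.75, 0.467, 0.468], [0.394, -0.884, 0.25], [0.531, -0.003, -0.847]]
force: [1.0, -1.0, -0.9]
width: 0.0589
gripper_force: 31.9
pos [ 0.0742 -0.1681  0.0461] turn [ 0.0803  0.0049 -0.1279] mm 95 deg 27.2 t 7.6 F [ 1.  -1.  -0.9] w 0.0589 gf 31.9 j [-16. -44. -45.  65.  22. 141.]
```

```bash
python3 -m crank '[{"turn":[0.012,0.001,-0.019],"delta_pos":[0.011,-0.025,0.007],"jaw":55},{"turn":[0.024,0.001,-0.038],"delta_pos":[0.022,-0.05,0.014],"jaw":55},{"turn":[0.036,0.002,-0.058],"delta_pos":[0.033,-0.076,0.021],"jaw":55},{"turn":[0.048,0.003,-0.077],"delta_pos":[0.044,-0.101,0.028],"jaw":55},{"turn":[0.06,0.004,-0.096],"delta_pos":[0.055,-0.126,0.035],"jaw":55},{"turn":[0.072,0.005,-0.115],"delta_pos":[0.066,-0.15,0.041],"jaw":55},{"turn":[0.078,0.005,-0.124],"delta_pos":[0.072,-0.163,0.045],"jaw":55},{"turn":[0.08,0.005,-0.128],"delta_pos":[0.074,-0.168,0.046],"jaw":55},{"turn":[0.08,0.005,-0.128],"delta_pos":[0.074,-0.168,0.046],"jaw":55}]'; python3 -c "
from wfit import *
delta(*pose('w2',up=.14,depth=.0257))
s=snap('wrist');save(s,'pics/w4.png');o=robot.get_obs();P=pts(s);P=P[np.isfinite(P[...,0])]
c=sphere(P,o['ee_pos']-.026*np.array(o['ee_rot'])[:,2])[0];print('ball',c,np.array(o['ee_rot']).T@(c-o['ee_pos']))
g=B['w2'][0][:2];N=P[(P[:,2]>.0235)&(P[:,2]<.0305)&(np.hypot(*(P[:,:2]-g).T)<.045)]
print(len(N))
if len(N)>20: print(least_squares(lambda c:np.hypot(*(N[:,:2]-c).T)-.025,g,loss='soft_l1',f_scale=.002).x)
delta(*pose('w2',up=.006,depth=.0257))
"
```

```text
time: 8.5
ee_pos: [0.5514, 0.1962, 0.1687]
ee_rot: [[0.483, 0.818, 0.314], [0.686, -0.576, 0.444], [0.544, 0.001, -0.839]]
force: [-0.6, 0.3, -0.4]
width: 0.059
gripper_force: 31.9
pos [ 0.0003 -0.001   0.0007] turn [ 0.0009  0.0002 -0.0005] mm 1 deg 0.2 t 8.5 F [-0.6  0.3 -0.4] w 0.059 gf 31.9 j [-11. -28. -34.  69.  30. 119.]
ball [0.5438 0.1841 0.1904] [-0.00016325  0.00069234 -0.02574412]
0
pos [-0.1456 -0.0018  0.2261] turn [ 0.0011  0.0002 -0.0006] mm 134 deg 0.2 t 8.55 F [ 0.6  1.1 -1.6] w 0.0593 gf 31.9 j [-11. -28. -34.  69.  30. 119.]
```

View pics/w4.png

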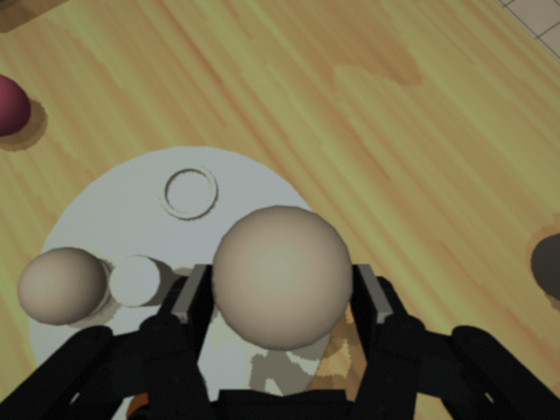

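```bash
python3 -m crank '[{"turn":[0.001,0,0],"delta_pos":[-0.004,-0.001,0.006],"jaw":55},{"turn":[0.001,0,0],"delta_pos":[-0.016,-0.003,0.025],"jaw":55},{"turn":[0.001,0,0],"delta_pos":[-0.035,-0.003,0.054],"jaw":55},{"turn":[0.001,0,0],"delta_pos":[-0.057,-0.003,0.088],"jaw":55},{"turn":[0.001,0,0],"delta_pos":[-0.079,-0.003,0.122],"jaw":55},{"turn":[0.001,0,0],"delta_pos":[-0.1,-0.003,0.155],"jaw":55},{"turn":[0.001,0,0],"delta_pos":[-0.119,-0.003,0.184],"jaw":55},{"turn":[0.001,0,0],"delta_pos":[-0.133,-0.003,0.206],"jaw":55},{"turn":[0.001,0,0],"delta_pos":[-0.142,-0.003,0.22],"jaw":55},{"turn":[0.001,0,0],"delta_pos":[-0.145,-0.003,0.226],"jaw":55}]'; python3 -c "
from wfit import *
s=snap('wrist');o=robot.get_obs();P=pts(s);P=P[np.isfinite(P[...,0])]
c=sphere(P[P[:,2]>.035],o['ee_pos']-.026*np.array(o['ee_rot'])[:,2])[0];print('ball',c,np.array(o['ee_rot']).T@(c-o['ee_pos']))
delta(*pose('w2',up=0,depth=.0257))
"
```

```text
time: 9.55
ee_pos: [0.5505, 0.1975, 0.0338]
ee_rot: [[0.482, 0.819, 0.311], [0.687, -0.574, 0.446], [0.544, -0.001, -0.839]]
force: [-0.4, 0.3, -0.7]
width: 0.0593
gripper_force: 31.9
ball [0.5429 0.1853 0.0555] [-0.0004322   0.00069709 -0.02589347]
pos [-0.0066  0.0018  0.009 ] turn [-0.0002  0.0002 -0.0003] mm 6 deg 0.1 t 9.6 F [-0.4  0.2 -1.8] w 0.0591 gf 31.9 j [-10. -23. -45.  53.  30. 119.]
```

```bash
python3 -m crank '[{"turn":[0,0,0],"delta_pos":[-0.001,0,0.0015],"jaw":55},{"turn":[0,0,0],"delta_pos":[-0.002,0,0.003],"jaw":55},{"turn":[0,0,0],"delta_pos":[-0.003,0,0.0047],"jaw":55},{"turn":[0,0,0],"delta_pos":[-0.004,0,0.0062],"jaw":55},{"turn":[0,0,0],"delta_pos":[-0.005,0,0.0077],"jaw":55},{"turn":[0,0,0],"delta_pos":[-0.0055,0,0.0084],"jaw":55},{"turn":[0,0,0],"delta_pos":[-0.0055,0,0.0084],"jaw":55}]'
```

```text
time: 10.3
ee_pos: [0.5509, 0.1975, 0.0298]
ee_rot: [[0.482, 0.819, 0.312], [0.687, -0.574, 0.446], [0.544, -0.0, -0.839]]
force: [0.1, 0.3, -0.2]
width: 0.0588
gripper_force: 31.9
```

```bash
python3 -m crank '[{"turn":[0,0,0],"delta_pos":[-0.0005,0,0.0009],"jaw":55},{"turn":[0,0,0],"delta_pos":[-0.001,0,0.0017],"jaw":55},{"turn":[0,0,0],"delta_pos":[-0.001,0,0.0017],"jaw":55},{"turn":[0,0,0],"delta_pos":[-0.001,0,0.0017],"jaw":55}]'
```

```text
time: 10.7
ee_pos: [0.5509, 0.1975, 0.0288]
ee_rot: [[0.481, 0.819, 0.312], [0.687, -0.574, 0.446], [0.544, -0.0, -0.839]]
force: [0.3, 0.2, -1.5]
width: 0.0592
gripper_force: 31.9
```

```bash
python3 -m crank '[{"turn":[0,0,0],"delta_pos":[-0.0005,0,0.0008],"jaw":55},{"turn":[0,0,0],"delta_pos":[-0.001,0,0.0016],"jaw":55},{"turn":[0,0,0],"delta_pos":[-0.001,0,0.0016],"jaw":55},{"turn":[0,0,0],"delta_pos":[-0.001,0,0.0016],"jaw":55}]'
```

```text
time: 11.1
ee_pos: [0.551, 0.1975, 0.028]
ee_rot: [[0.481, 0.819, 0.312], [0.687, -0.574, 0.446], [0.544, -0.0, -0.839]]
force: [-0.7, -0.8, 0.6]
width: 0.0593
gripper_force: 32.1
```

```bash
python3 -m crank '[{"turn":[0,0,0],"delta_pos":[-0.0005,0,0.0008],"jaw":55},{"turn":[0,0,0],"delta_pos":[-0.001,0,0.0016],"jaw":55},{"turn":[0,0,0],"delta_pos":[-0.001,0,0.0016],"jaw":55},{"turn":[0,0,0],"delta_pos":[-0.001,0,0.0016],"jaw":55}]'
```

```text
time: 11.5
ee_pos: [0.5515, 0.1979, 0.0279]
ee_rot: [[0.48, 0.819, 0.313], [0.687, -0.573, 0.447], [0.546, 0.0, -0.838]]
force: [-2.0, 1.5, 5.7]
width: 0.0593
gripper_force: 33.1
```

```bash
python3 -m crank '[{"turn":[0,0,0],"delta_pos":[0,0,0],"jaw":61},{"turn":[0,0,0],"delta_pos":[0,0,0],"jaw":64},{"turn":[0,0,0],"delta_pos":[0,0,0],"jaw":68},{"turn":[0,0,0],"delta_pos":[0,0,0],"jaw":76},{"turn":[0,0,0],"delta_pos":[0,0,0],"jaw":84},{"turn":[0,0,0],"delta_pos":[0,0,0],"jaw":84},{"turn":[0,0,0],"delta_pos":[0,0,0],"jaw":84}]'; python3 -c "
from wfit import *
s=snap('wrist');o=robot.get_obs();P=pts(s);P=P[np.isfinite(P[...,0])]
c=sphere(P[P[:,2]>.035],o['ee_pos']-.026*np.array(o['ee_rot'])[:,2])[0];print('ball',c,np.array(o['ee_rot']).T@(c-o['ee_pos']))"
```

```text
time: 12.2
ee_pos: [0.551, 0.1975, 0.0269]
ee_rot: [[0.482, 0.819, 0.312], [0.687, -0.574, 0.446], [0.544, -0.0, -0.839]]
force: [-1.0, -0.3, -0.0]
width: 0.0838
gripper_force: 0.0
ball [0.5436 0.1857 0.0493] [ 0.00051453  0.00077452 -0.0263416 ]
```

Seated. I'll retract along the tool axis.

```bash
python3 -m crank '[{"turn":[0,0,0],"delta_pos":[0,0,-0.01],"jaw":84},{"turn":[0,0,0],"delta_pos":[0,0,-0.035],"jaw":84},{"turn":[0,0,0],"delta_pos":[0,0,-0.07],"jaw":84},{"turn":[0,0,0],"delta_pos":[0,0,-0.11],"jaw":84},{"turn":[0,0,0],"delta_pos":[0,0,-0.16],"jaw":84},{"turn":[0,0,0],"delta_pos":[0,0,-0.21],"jaw":84},{"turn":[0,0,0],"delta_pos":[0,0,-0.26],"jaw":84},{"turn":[0,0,0],"delta_pos":[0,0,-0.29],"jaw":84},{"turn":[0,0,0],"delta_pos":[0,0,-0.3],"jaw":84}]'; python3 - <<'E'
from wfit import *
s=snap('top');P=pts(s);P=P[np.isfinite(P[...,0])]
print(sphere(P[P[:,2]>.035],B['w2'][0]))
R=ori(-10,33);R[:,:2]*=-1
c,_=B['b2']; p=c+R[:,2]*(.0257-.15)
print(p);delta(p,R);delta(*pose('b2',back=.15))
E
```

```text
time: 13.15
ee_pos: [0.5047, 0.1297, 0.1548]
ee_rot: [[0.481, 0.818, 0.315], [0.687, -0.575, 0.445], [0.545, 0.002, -0.838]]
force: [0.2, -1.1, 1.0]
width: 0.084
gripper_force: 0.0
(array([0.5423, 0.186 , 0.0487]), 461, 0.0008)
[ 0.52302986 -0.13904426  0.13424675]
pos [-0.3737  0.3388 -0.1938] turn [ 5.000e-04 -2.296e-01 -6.638e-01] mm 270 deg 126.4 t 13.2 F [-0.9 -0.7  0.8] w 0.0841 gf 0.0 j [-21. -35. -40.  76.  32. 106.]
pos [-0.3744  0.3401 -0.1917] turn [-0.1961 -0.0004  0.3028] mm 270 deg 64.9 t 13.2 F [-0.9 -0.7  0.8] w 0.0841 gf 0.0 j [-21. -35. -40.  76.  32. 106.]
```

```bash
python3 -m crank '[{"turn":[0,-0.007,-0.02],"delta_pos":[-0.011,0.01,-0.01],"jaw":84},{"turn":[0,-0.018,-0.053],"delta_pos":[-0.03,0.027,-0.02],"jaw":84},{"turn":[0,-0.032,-0.093],"delta_pos":[-0.052,0.047,-0.03],"jaw":84},{"turn":[0,-0.046,-0.133],"delta_pos":[-0.075,0.068,-0.045],"jaw":84},{"turn":[0,-0.06,-0.173],"delta_pos":[-0.097,0.088,-0.06],"jaw":84},{"turn":[0,-0.074,-0.212],"delta_pos":[-0.12,0.108,-0.07],"jaw":84},{"turn":[0,-0.087,-0.252],"delta_pos":[-0.142,0.129,-0.08],"jaw":84},{"turn":[0,-0.101,-0.292],"delta_pos":[-0.164,0.149,-0.09],"jaw":84},{"turn":[0,-0.115,-0.332],"delta_pos":[-0.187,0.17,-0.1],"jaw":84},{"turn":[0,-0.127,-0.365],"delta_pos":[-0.205,0.186,-0.11],"jaw":84}]'; cat >> plan.py <<'E'
def flip(k,back=0,up=0,depth=.0257):
    p,R=pose(k,back,up,depth=depth);R=R.copy();R[:,:2]*=-1;return p,R
E
python3 -c "
from plan import *
delta(*flip('b2',back=.15))"
```

```text
time: 14.2
ee_pos: [0.5137, -0.0178, 0.142]
ee_rot: [[-0.465, 0.831, 0.307], [0.883, 0.462, 0.086], [-0.07, 0.311, -0.948]]
force: [-0.8, 0.4, -0.7]
width: 0.0842
gripper_force: 0.0
pos [-0.2216 -0.1013 -0.0005] turn [-0.0005 -0.1034 -0.297 ] mm 122 deg 56.6 t 14.2 F [-0.8  0.4 -0.7] w 0.0842 gf 0.0 j [-25. -35. -38.  73.  12.  38.]
```

```bash
python3 -m crank '[{"turn":[0,-0.011,-0.033],"delta_pos":[-0.024,-0.011,0],"jaw":84},{"turn":[0,-0.025,-0.071],"delta_pos":[-0.053,-0.024,0],"jaw":84},{"turn":[0,-0.038,-0.11],"delta_pos":[-0.082,-0.037,0],"jaw":84},{"turn":[0,-0.052,-0.149],"delta_pos":[-0.111,-0.051,0],"jaw":84},{"turn":[0,-0.065,-0.187],"delta_pos":[-0.14,-0.064,0],"jaw":84},{"turn":[0,-0.078,-0.223],"delta_pos":[-0.166,-0.076,0],"jaw":84},{"turn":[0,-0.088,-0.253],"delta_pos":[-0.188,-0.086,0],"jaw":84},{"turn":[0,-0.096,-0.276],"delta_pos":[-0.206,-0.094,0],"jaw":84},{"turn":[0,-0.103,-0.297],"delta_pos":[-0.222,-0.101,0],"jaw":84},{"turn":[0,-0.103,-0.297],"delta_pos":[-0.222,-0.101,0],"jaw":84}]'; python3 -c "
from wfit import *
wfit('b2')
delta(*flip('b2',back=.15))
delta(*flip('b2'))"
```

```text
time: 15.2
ee_pos: [0.5423, -0.1469, 0.1334]
ee_rot: [[-0.838, 0.175, 0.516], [0.153, 0.985, -0.085], [-0.523, 0.008, -0.852]]
force: [-1.4, 0.0, -0.9]
width: 0.084
gripper_force: 0.0
b2 (array([ 0.5918, -0.152 ,  0.0295]), 4897, 0.0003)
pos [ 0.0341  0.0078 -0.0219] turn [ 0.0018 -0.0082 -0.0023] mm 21 deg 1.6 t 15.25 F [0.4 0.6 0.9] w 0.084 gf 0.0 j [-37. -48. -51.  59.  14. -23.]
pos [0.0264 0.0061 0.278 ] turn [ 0.0018 -0.0082 -0.0023] mm 140 deg 1.6 t 15.25 F [0.4 0.6 0.9] w 0.084 gf 0.0 j [-37. -48. -51.  59.  14. -23.]
```

```bash
python3 -m crank '[{"turn":[0.002,-0.004,-0.002],"delta_pos":[0.013,0.003,0.02],"jaw":85},{"turn":[0.002,-0.008,-0.002],"delta_pos":[0.026,0.006,0.05],"jaw":85},{"turn":[0.002,-0.008,-0.002],"delta_pos":[0.026,0.006,0.08],"jaw":85},{"turn":[0.002,-0.008,-0.002],"delta_pos":[0.026,0.006,0.1],"jaw":85},{"turn":[0.002,-0.008,-0.002],"delta_pos":[0.026,0.006,0.11],"jaw":85},{"turn":[0.002,-0.008,-0.002],"delta_pos":[0.026,0.006,0.11],"jaw":85}]'; python3 -c "
from wfit import *
B['b2'][0][:]=[.591,-.1515,.0296]
wfit('b2')
delta(*flip('b2'))"
```

```text
time: 15.85
ee_pos: [0.5609, -0.1461, 0.0809]
ee_rot: [[-0.826, 0.173, 0.536], [0.145, 0.985, -0.095], [-0.545, -0.001, -0.839]]
force: [0.3, -0.1, 0.0]
width: 0.0851
gripper_force: 0.0
b2 (array([ 0.5918, -0.152 ,  0.0295]), 7014, 0.0003)
pos [0.0056 0.0003 0.1718] turn [-0.0002  0.0002  0.0004] mm 86 deg 0.1 t 15.9 F [ 0.4 -0.1  0.7] w 0.0852 gf 0.0 j [-36. -46. -56.  50.  14. -22.]
```

```bash
python3 -m crank '[{"turn":[0,0,0],"delta_pos":[0.003,-0.001,0.012],"jaw":85},{"turn":[0,0,0],"delta_pos":[0.005,-0.001,0.036],"jaw":85},{"turn":[0,0,0],"delta_pos":[0.005,-0.001,0.066],"jaw":85},{"turn":[0,0,0],"delta_pos":[0.005,-0.001,0.096],"jaw":85},{"turn":[0,0,0],"delta_pos":[0.005,-0.001,0.126],"jaw":85},{"turn":[0,0,0],"delta_pos":[0.005,-0.001,0.15],"jaw":85},{"turn":[0,0,0],"delta_pos":[0.005,-0.001,0.165],"jaw":85},{"turn":[0,0,0],"delta_pos":[0.005,-0.001,0.172],"jaw":85},{"turn":[0,0,0],"delta_pos":[0.005,-0.001,0.172],"jaw":85}]'; python3 -c "
from wfit import *
B['b2'][0][:]=[.5914,-.152,.0296]
wfit('b2')
delta(*flip('b2'))"
```

```text
time: 16.8
ee_pos: [0.6048, -0.1548, 0.0077]
ee_rot: [[-0.826, 0.173, 0.537], [0.144, 0.985, -0.095], [-0.545, -0.001, -0.838]]
force: [0.4, -0.2, -0.2]
width: 0.085
gripper_force: 0.0
b2 (array([ 0.5918, -0.1518,  0.0296]), 17167, 0.0003)
pos [-0.0002  0.0011  0.0005] turn [-0.0003  0.0004  0.0004] mm 1 deg 0.1 t 16.85 F [-0.3  0.1 -0.6] w 0.0849 gf 0.0 j [-33. -30. -54.  35.  12. -20.]
```

```bash
python3 -m crank '[{"turn":[0,0,0],"delta_pos":[0,0.001,0],"jaw":80},{"turn":[0,0,0],"delta_pos":[0,0.001,0],"jaw":75},{"turn":[0,0,0],"delta_pos":[0,0.001,0],"jaw":70},{"turn":[0,0,0],"delta_pos":[0,0.001,0],"jaw":66},{"turn":[0,0,0],"delta_pos":[0,0.001,0],"jaw":60},{"turn":[0,0,0],"delta_pos":[0,0.001,0],"jaw":55},{"turn":[0,0,0],"delta_pos":[0,0.001,0],"jaw":55},{"turn":[0,0,0],"delta_pos":[0,0.001,0],"jaw":55},{"turn":[0,0,0],"delta_pos":[0,0.001,0],"jaw":55}]' 30
python3 -m crank '[{"turn":[0,0,0],"delta_pos":[0,0,-0.004],"jaw":55},{"turn":[0,0,0],"delta_pos":[0,0,-0.016],"jaw":55},{"turn":[0,0,0],"delta_pos":[0,0,-0.04],"jaw":55},{"turn":[0,0,0],"delta_pos":[0,0,-0.07],"jaw":55},{"turn":[0,0,0],"delta_pos":[0,0,-0.1],"jaw":55},{"turn":[0,0,0],"delta_pos":[0,0,-0.13],"jaw":55},{"turn":[0,0,0],"delta_pos":[0,0,-0.15],"jaw":55},{"turn":[0,0,0],"delta_pos":[0,0,-0.165],"jaw":55},{"turn":[0,0,0],"delta_pos":[0,0,-0.17],"jaw":55}]'
cat >> wfit.py <<'E'
def held():
    s=snap('wrist');o=robot.get_obs();P=pts(s);P=P[np.isfinite(P[...,0])]
    R=np.array(o['ee_rot']);q=o['ee_pos']-.026*R[:,2];c=sphere(P[P[:,2]>q[2]-.015],q)[0];print('ball',c,(R.T@(c-o['ee_pos'])).round(4));return s
E
python3 -c "
from wfit import *
held()
delta(*flip('w3',up=.15))"
```

```text
time: 17.75
ee_pos: [0.6055, -0.1545, 0.0089]
ee_rot: [[-0.825, 0.173, 0.538], [0.144, 0.985, -0.096], [-0.547, -0.002, -0.837]]
force: [-3.4, 1.2, 5.3]
width: 0.0588
gripper_force: 31.3
time: 18.65
ee_pos: [0.5592, -0.1464, 0.08]
ee_rot: [[-0.825, 0.173, 0.538], [0.144, 0.985, -0.096], [-0.546, -0.002, -0.838]]
force: [-0.2, 0.2, -1.1]
width: 0.0591
gripper_force: 31.9
ball [ 0.5462 -0.1439  0.1013] [-0.0006  0.0001 -0.0252]
pos [ 0.0653  0.8749 -0.2799] turn [0.0753 0.0007 0.1169] mm 460 deg 25.0 t 18.7 F [ 0.1  0.  -1.2] w 0.0585 gf 31.9 j [-36. -46. -56.  50.  14. -22.]
```

```bash
python3 -m crank '[{"turn":[0.001,0,0.001],"delta_pos":[0,0.009,-0.004],"jaw":55},{"turn":[0.002,0,0.004],"delta_pos":[0,0.026,-0.012],"jaw":55},{"turn":[0.005,0,0.008],"delta_pos":[0,0.061,-0.03],"jaw":55},{"turn":[0.009,0,0.014],"delta_pos":[0,0.105,-0.05],"jaw":55},{"turn":[0.014,0,0.021],"delta_pos":[0.005,0.157,-0.07],"jaw":55},{"turn":[0.019,0,0.029],"delta_pos":[0.01,0.219,-0.09],"jaw":55},{"turn":[0.025,0,0.039],"delta_pos":[0.016,0.289,-0.11],"jaw":55},{"turn":[0.031,0,0.048],"delta_pos":[0.022,0.359,-0.13],"jaw":55},{"turn":[0.037,0,0.057],"delta_pos":[0.028,0.429,-0.15],"jaw":55},{"turn":[0.043,0,0.067],"delta_pos":[0.035,0.49,-0.165],"jaw":55}]'; python3 -c "
from plan import *
delta(*flip('w3',up=.15))"
```

```text
time: 19.7
ee_pos: [0.5421, 0.1081, 0.1392]
ee_rot: [[-0.763, 0.412, 0.499], [0.345, 0.911, -0.224], [-0.547, 0.001, -0.837]]
force: [0.7, 0.1, -1.6]
width: 0.0589
gripper_force: 32.0
pos [ 0.1056  0.3471 -0.1622] turn [0.0328 0.0009 0.0496] mm 199 deg 10.7 t 19.7 F [ 0.7  0.1 -1.6] w 0.0589 gf 32.0 j [  8. -41. -47.  55. -17.  28.]
```

```bash
python3 -m crank '[{"turn":[0.003,0,0.004],"delta_pos":[-0.015,0.025,-0.03],"jaw":55},{"turn":[0.007,0,0.01],"delta_pos":[-0.03,0.055,-0.065],"jaw":55},{"turn":[0.011,0,0.016],"delta_pos":[-0.03,0.095,-0.09],"jaw":55},{"turn":[0.016,0,0.024],"delta_pos":[-0.015,0.145,-0.11],"jaw":55},{"turn":[0.021,0,0.031],"delta_pos":[0.015,0.2,-0.125],"jaw":55},{"turn":[0.025,0,0.038],"delta_pos":[0.045,0.25,-0.138],"jaw":55},{"turn":[0.029,0,0.044],"delta_pos":[0.075,0.295,-0.15],"jaw":55},{"turn":[0.032,0,0.048],"delta_pos":[0.095,0.33,-0.158],"jaw":55},{"turn":[0.033,0,0.05],"delta_pos":[0.105,0.346,-0.162],"jaw":55},{"turn":[0.033,0,0.05],"delta_pos":[0.106,0.347,-0.162],"jaw":55}]'; python3 -c "
from wfit import *
held()
delta(*flip('w3',up=.006))"
```

```text
time: 20.7
ee_pos: [0.5328, 0.3014, 0.1768]
ee_rot: [[-0.687, 0.573, 0.446], [0.48, 0.819, -0.314], [-0.545, -0.002, -0.838]]
force: [0.3, 0.3, -0.5]
width: 0.0585
gripper_force: 32.0
ball [0.5222 0.3095 0.198 ] [ 0.0003  0.001  -0.0252]
pos [0.158  0.0036 0.2374] turn [-0.0004  0.0004  0.0003] mm 143 deg 0.1 t 20.75 F [ 0.1 -0.2 -1.3] w 0.0585 gf 32.0 j [ 33.  -7. -16.  67. -30.  64.]
```

```bash
python3 -m crank '[{"turn":[0,0,0],"delta_pos":[0.004,0.001,0.006],"jaw":55},{"turn":[0,0,0],"delta_pos":[0.018,0.002,0.027],"jaw":55},{"turn":[0,0,0],"delta_pos":[0.039,0.002,0.058],"jaw":55},{"turn":[0,0,0],"delta_pos":[0.062,0.002,0.093],"jaw":55},{"turn":[0,0,0],"delta_pos":[0.086,0.002,0.129],"jaw":55},{"turn":[0,0,0],"delta_pos":[0.108,0.002,0.163],"jaw":55},{"turn":[0,0,0],"delta_pos":[0.129,0.002,0.194],"jaw":55},{"turn":[0,0,0],"delta_pos":[0.145,0.002,0.217],"jaw":55},{"turn":[0,0,0],"delta_pos":[0.154,0.002,0.231],"jaw":55},{"turn":[0,0,0],"delta_pos":[0.158,0.002,0.237],"jaw":55}]'; python3 -c "
from wfit import *
held()
delta(*flip('w3',up=0))"
```

```text
time: 21.75
ee_pos: [0.5324, 0.3011, 0.034]
ee_rot: [[-0.686, 0.575, 0.445], [0.481, 0.818, -0.315], [-0.545, -0.002, -0.838]]
force: [-0.2, -0.4, -1.9]
width: 0.0586
gripper_force: 32.0
ball [0.5218 0.3093 0.0553] [-0.0004  0.0004 -0.025 ]
pos [0.0071 0.0026 0.0089] turn [-0.0007  0.0003 -0.0001] mm 6 deg 0.1 t 21.8 F [ 0.3 -0.4 -0.3] w 0.0592 gf 32.0 j [ 33.  -1. -26.  52. -30.  64.]
```

```bash
python3 -m crank '[{"turn":[0,0,0],"delta_pos":[0.001,0.001,0.0015],"jaw":55},{"turn":[0,0,0],"delta_pos":[0.002,0.0015,0.003],"jaw":55},{"turn":[0,0,0],"delta_pos":[0.003,0.0015,0.0047],"jaw":55},{"turn":[0,0,0],"delta_pos":[0.004,0.0015,0.0062],"jaw":55},{"turn":[0,0,0],"delta_pos":[0.005,0.0015,0.0077],"jaw":55},{"turn":[0,0,0],"delta_pos":[0.006,0.0015,0.0092],"jaw":55},{"turn":[0,0,0],"delta_pos":[0.006,0.0015,0.0092],"jaw":55},{"turn":[0,0,0],"delta_pos":[0.006,0.0015,0.0092],"jaw":55}]'
```

```text
time: 22.6
ee_pos: [0.5331, 0.3022, 0.0295]
ee_rot: [[-0.686, 0.575, 0.446], [0.481, 0.818, -0.314], [-0.546, -0.001, -0.838]]
force: [-0.2, 1.2, -0.7]
width: 0.0586
gripper_force: 32.0
```

```bash
python3 -m crank '[{"turn":[0,0,0],"delta_pos":[0.0005,0,0.0008],"jaw":55},{"turn":[0,0,0],"delta_pos":[0.001,0,0.0015],"jaw":55},{"turn":[0,0,0],"delta_pos":[0.001,0,0.0015],"jaw":55}]'
```

```text
time: 22.9
ee_pos: [0.5333, 0.3023, 0.0288]
ee_rot: [[-0.686, 0.575, 0.446], [0.481, 0.818, -0.314], [-0.546, -0.001, -0.838]]
force: [-0.1, -0.2, 0.3]
width: 0.0588
gripper_force: 32.4
```

Near contact (ball at about z 0.0497); another 1 mm.

```bash
python3 -m crank '[{"turn":[0,0,0],"delta_pos":[0.0005,0,0.0008],"jaw":55},{"turn":[0,0,0],"delta_pos":[0.001,0,0.0015],"jaw":55},{"turn":[0,0,0],"delta_pos":[0.001,0,0.0015],"jaw":55}]'
```

```text
time: 23.2
ee_pos: [0.5337, 0.3021, 0.0288]
ee_rot: [[-0.685, 0.575, 0.447], [0.481, 0.818, -0.315], [-0.547, -0.001, -0.837]]
force: [-2.7, -2.5, 6.3]
width: 0.0587
gripper_force: 33.4
```

```bash
python3 -m crank '[{"turn":[0,0,0],"delta_pos":[0,0,0],"jaw":61},{"turn":[0,0,0],"delta_pos":[0,0,0],"jaw":64},{"turn":[0,0,0],"delta_pos":[0,0,0],"jaw":68},{"turn":[0,0,0],"delta_pos":[0,0,0],"jaw":76},{"turn":[0,0,0],"delta_pos":[0,0,0],"jaw":84},{"turn":[0,0,0],"delta_pos":[0,0,0],"jaw":84},{"turn":[0,0,0],"delta_pos":[0,0,0],"jaw":84}]'; python3 -c "
from wfit import *
held()"
python3 -m crank '[{"turn":[0,0,0],"delta_pos":[0,0,-0.01],"jaw":84},{"turn":[0,0,0],"delta_pos":[0,0,-0.035],"jaw":84},{"turn":[0,0,0],"delta_pos":[0,0,-0.07],"jaw":84},{"turn":[0,0,0],"delta_pos":[0,0,-0.11],"jaw":84},{"turn":[0,0,0],"delta_pos":[0,0,-0.16],"jaw":84},{"turn":[0,0,0],"delta_pos":[0,0,-0.21],"jaw":84},{"turn":[0,0,0],"delta_pos":[0,0,-0.26],"jaw":84},{"turn":[0,0,0],"delta_pos":[0,0,-0.31],"jaw":84},{"turn":[0,0,0],"delta_pos":[0,0,-0.35],"jaw":84},{"turn":[0,0,0],"delta_pos":[0,0,-0.36],"jaw":84}]'
python3 - <<'E'
from wfit import *
s=snap('top');save(s,'pics/top1.png');P=pts(s);P=P[np.isfinite(P[...,0])];Q=P[P[:,2]>.035]
for c in [B['w2'][0],B['w3'][0],np.array([.3956,.29,.05])]: print(sphere(Q,c))
E
```

```text
time: 23.9
ee_pos: [0.5331, 0.3023, 0.0276]
ee_rot: [[-0.686, 0.575, 0.446], [0.481, 0.818, -0.314], [-0.546, -0.001, -0.838]]
force: [0.3, 0.4, 0.6]
width: 0.084
gripper_force: 0.0
ball [0.5226 0.3106 0.0497] [-0.0008  0.0007 -0.0257]
time: 24.95
ee_pos: [0.4527, 0.3606, 0.1819]
ee_rot: [[-0.685, 0.573, 0.449], [0.481, 0.819, -0.311], [-0.547, 0.003, -0.837]]
force: [0.5, 0.1, 0.0]
width: 0.0836
gripper_force: 0.0
(array([0.5419, 0.1855, 0.0487]), 467, 0.0007)
(array([0.5209, 0.3113, 0.0487]), 476, 0.0008)
(array([0.3957, 0.2891, 0.0488]), 504, 0.0007)
```

View pics/top1.png

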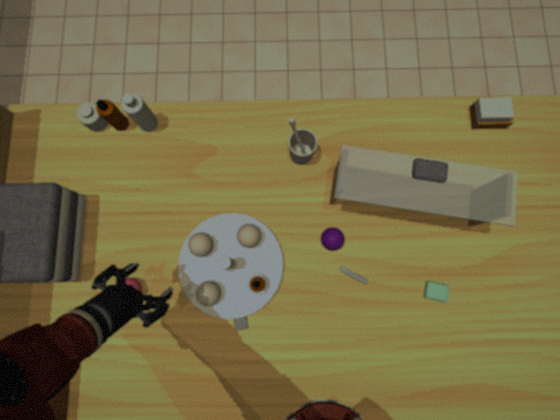

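```bash
cat >> plan.py <<'E'
def knob(z,a=-35):
    R=ori(a,0);R[:,:2]*=-1;return np.array([.4693,.2370,z]),R
E
python3 -c "
from plan import *
delta(*knob(.19))"
```

```text
pos [-0.151  -0.183   0.0769] turn [ 0.0007  0.184  -0.0002] mm 125 deg 33.1 t 25.0 F [0.5 0.7 0.9] w 0.0841 gf 0.0 j [ 43.  -5. -14.  74. -32.  76.]
```

```bash
python3 -m crank '[{"turn":[0,0.01,0],"delta_pos":[-0.01,-0.01,0],"jaw":80},{"turn":[0,0.03,0],"delta_pos":[-0.03,-0.03,0],"jaw":70},{"turn":[0,0.055,0],"delta_pos":[-0.05,-0.055,0.01],"jaw":60},{"turn":[0,0.08,0],"delta_pos":[-0.07,-0.08,0.025],"jaw":50},{"turn":[0,0.105,0],"delta_pos":[-0.09,-0.105,0.04],"jaw":50},{"turn":[0,0.13,0],"delta_pos":[-0.11,-0.13,0.053],"jaw":50},{"turn":[0,0.155,0],"delta_pos":[-0.13,-0.155,0.065],"jaw":50},{"turn":[0,0.174,0],"delta_pos":[-0.143,-0.173,0.073],"jaw":50},{"turn":[0,0.184,0],"delta_pos":[-0.151,-0.183,0.077],"jaw":50},{"turn":[0,0.184,0],"delta_pos":[-0.151,-0.183,0.077],"jaw":50}]'; python3 -c "
from wfit import *
s=snap('wrist');P=pts(s);P=P[np.isfinite(P[...,0])]
K=P[(P[:,2]>.126)&(P[:,2]<.137)&(np.hypot(P[:,0]-.469,P[:,1]-.237)<.03)];print(len(K))
if len(K)>9: print(cv2.minEnclosingCircle(K[:,:2].astype(np.float32)),np.median(K[:,2]))
delta(*knob(.094))"
```

```text
time: 26.0
ee_pos: [0.4698, 0.2342, 0.1868]
ee_rot: [[-0.817, 0.577, -0.003], [0.577, 0.817, -0.001], [0.002, -0.002, -1.0]]
force: [0.4, 0.3, -0.2]
width: 0.0502
gripper_force: 0.0
1698
((0.4704318344593048, 0.23681026697158813), 0.01600671373307705) 0.13111746160626236
pos [0.0022 0.0034 0.1858] turn [-0.0006 -0.0002 -0.0008] mm 93 deg 0.2 t 26.05 F [ 0.   0.7 -0.3] w 0.0499 gf 0.0 j [12. -7. -9. 88. -0. 47.]
```

```bash
python3 -m crank '[{"turn":[0,0,0],"delta_pos":[0.001,0.002,0.01],"jaw":50},{"turn":[0,0,0],"delta_pos":[0.001,0.0045,0.035],"jaw":50},{"turn":[0,0,0],"delta_pos":[0.001,0.0045,0.065],"jaw":50},{"turn":[0,0,0],"delta_pos":[0.001,0.0045,0.1],"jaw":50},{"turn":[0,0,0],"delta_pos":[0.001,0.0045,0.13],"jaw":50},{"turn":[0,0,0],"delta_pos":[0.001,0.0045,0.155],"jaw":50},{"turn":[0,0,0],"delta_pos":[0.001,0.0045,0.175],"jaw":50},{"turn":[0,0,0],"delta_pos":[0.001,0.0045,0.184],"jaw":50},{"turn":[0,0,0],"delta_pos":[0.001,0.0045,0.186],"jaw":50},{"turn":[0,0,0],"delta_pos":[0.001,0.0045,0.186],"jaw":50}]'; python3 -c "
from wfit import *
delta(*knob(.094))"
```

```text
time: 27.05
ee_pos: [0.4703, 0.2377, 0.095]
ee_rot: [[-0.818, 0.575, -0.001], [0.575, 0.818, -0.0], [0.0, -0.001, -1.0]]
force: [-0.8, 0.4, 0.2]
width: 0.0499
gripper_force: 0.0
pos [ 0.0008 -0.0023  0.002 ] turn [-0.0002 -0.0001 -0.0004] mm 2 deg 0.1 t 27.05 F [-0.8  0.4  0.2] w 0.0499 gf 0.0 j [ 13.  -6. -18.  78.  -0.  48.]
```

```bash
python3 -m crank '[{"turn":[0,0,0],"delta_pos":[-0.001,-0.001,0.001],"jaw":46},{"turn":[0,0,0],"delta_pos":[-0.001,-0.001,0.001],"jaw":42},{"turn":[0,0,0],"delta_pos":[-0.001,-0.001,0.001],"jaw":38},{"turn":[0,0,0],"delta_pos":[-0.001,-0.001,0.001],"jaw":34},{"turn":[0,0,0],"delta_pos":[-0.001,-0.001,0.001],"jaw":30},{"turn":[0,0,0],"delta_pos":[-0.001,-0.001,0.001],"jaw":26},{"turn":[0,0,0],"delta_pos":[-0.001,-0.001,0.001],"jaw":24},{"turn":[0,0,0],"delta_pos":[-0.001,-0.001,0.001],"jaw":24}]' 40
```

```text
time: 27.85
ee_pos: [0.47, 0.2365, 0.0946]
ee_rot: [[-0.818, 0.575, -0.001], [0.575, 0.818, -0.001], [0.0, -0.002, -1.0]]
force: [-4.3, -3.6, 6.4]
width: 0.0295
gripper_force: 39.1
```

```bash
python3 -m crank '[{"turn":[0,0,0.002],"delta_pos":[0,0,0],"jaw":24},{"turn":[0,0,0.006],"delta_pos":[0,0,0],"jaw":24},{"turn":[0,0,0.013],"delta_pos":[0,0,0],"jaw":24},{"turn":[0,0,0.022],"delta_pos":[0,0,0],"jaw":24},{"turn":[0,0,0.032],"delta_pos":[0,0,0],"jaw":24},{"turn":[0,0,0.043],"delta_pos":[0,0,0],"jaw":24},{"turn":[0,0,0.054],"delta_pos":[0,0,0],"jaw":24},{"turn":[0,0,0.065],"delta_pos":[0,0,0],"jaw":24},{"turn":[0,0,0.076],"delta_pos":[0,0,0],"jaw":24},{"turn":[0,0,0.087],"delta_pos":[0,0,0],"jaw":24}]'
python3 -m crank '[{"turn":[0,0,0.011],"delta_pos":[0,0,0],"jaw":24},{"turn":[0,0,0.022],"delta_pos":[0,0,0],"jaw":24},{"turn":[0,0,0.033],"delta_pos":[0,0,0],"jaw":24},{"turn":[0,0,0.044],"delta_pos":[0,0,0],"jaw":24},{"turn":[0,0,0.055],"delta_pos":[0,0,0],"jaw":24},{"turn":[0,0,0.066],"delta_pos":[0,0,0],"jaw":24},{"turn":[0,0,0.077],"delta_pos":[0,0,0],"jaw":24},{"turn":[0,0,0.088],"delta_pos":[0,0,0],"jaw":24},{"turn":[0,0,0.099],"delta_pos":[0,0,0],"jaw":24},{"turn":[0,0,0.109],"delta_pos":[0,0,0],"jaw":24}]'
python3 -m crank '[{"turn":[0,0,0.009],"delta_pos":[0,0,0],"jaw":24},{"turn":[0,0,0.018],"delta_pos":[0,0,0],"jaw":24},{"turn":[0,0,0.026],"delta_pos":[0,0,0],"jaw":24},{"turn":[0,0,0.033],"delta_pos":[0,0,0],"jaw":24},{"turn":[0,0,0.039],"delta_pos":[0,0,0],"jaw":24},{"turn":[0,0,0.044],"delta_pos":[0,0,0],"jaw":24},{"turn":[0,0,0.048],"delta_pos":[0,0,0],"jaw":24},{"turn":[0,0,0.051],"delta_pos":[0,0,0],"jaw":24},{"turn":[0,0,0.053],"delta_pos":[0,0,0],"jaw":24},{"turn":[0,0,0.054],"delta_pos":[0,0,0],"jaw":24}]'
cat > ang.py <<'E'
from wfit import *
C=np.array([.4700,.2370])
for n in ['top','scene']:
    s=snap(n);P=pts(s);P=P[np.isfinite(P[...,0])];Q=P[P[:,2]>.035]
    # disc angle from balls; initial angles w2 -35.15, w3 54.85, w0 144.85
    for k,c0 in dict(w2=-35.15,w3=54.85,w0=144.85).items():
        best=None
        a=np.radians(c0-45);g=np.array([C[0]+.09*np.cos(a),C[1]+.09*np.sin(a),.05])
        r=sphere(Q,g);d=r[0][:2]-C;print(n,k,r,np.hypot(*d).round(4),round(float((np.degrees(np.arctan2(d[1],d[0]))-c0+180)%360-180),2))
    g=C+.09*np.array([np.cos(np.radians(189.85)),np.sin(np.radians(189.85))])
    for lo,hi in[(.04,.07),(.095,.13)]:
        M=P[(P[:,2]>lo)&(P[:,2]<hi)&(np.hypot(*(P[:,:2]-g).T)<.035)];print('bottle pts',len(M),M.mean(0).round(4) if len(M) else '')
    save(s,f'pics/{n}2.png')
print('target bottle',g)
E
python3 ang.py
```

```text
time: 28.85
ee_pos: [0.4698, 0.2364, 0.0946]
ee_rot: [[-0.632, 0.775, -0.002], [0.775, 0.632, -0.002], [-0.0, -0.002, -1.0]]
force: [-3.5, -3.8, 6.3]
width: 0.0297
gripper_force: 39.1
time: 29.85
ee_pos: [0.4697, 0.2363, 0.0945]
ee_rot: [[-0.335, 0.942, -0.002], [0.942, 0.335, -0.002], [-0.001, -0.002, -1.0]]
force: [-4.6, -4.7, 7.1]
width: 0.0296
gripper_force: 39.2
time: 30.85
ee_pos: [0.4696, 0.2363, 0.0946]
ee_rot: [[-0.172, 0.985, -0.002], [0.985, 0.172, -0.002], [-0.002, -0.002, -1.0]]
force: [-4.9, -4.6, 6.0]
width: 0.03
gripper_force: 39.2
top w2 (array([0.4843, 0.1493, 0.0487]), 484, 0.0008) 0.0889 -45.59
top w3 (array([0.5582, 0.2534, 0.0487]), 280, 0.0007) 0.0897 -44.32
top w0 (array([0.4546, 0.3257, 0.05  ]), 0, nan) 0.09 -45.0
bottle pts 21 [0.3857 0.2082 0.0543]
bottle pts 54 [0.3813 0.22   0.1089]
scene w2 (array([0.4838, 0.1506, 0.0504]), 333, 0.0012) 0.0875 -45.78
scene w3 (array([0.5575, 0.2545, 0.0503]), 321, 0.0012) 0.0892 -43.54
scene w0 (array([0.4528, 0.3272, 0.0508]), 279, 0.0012) 0.0918 -44.05
bottle pts 90 [0.3909 0.2132 0.0545]
bottle pts 41 [0.384  0.219  0.1086]
target bottle [0.38132669 0.22160376]
  return _methods._mean(a, axis=axis, dtype=dtype,
  ret = ret.dtype.type(ret / rcount)
```

```bash
python3 -m crank '[{"turn":[0,0,0],"delta_pos":[0,0,0],"jaw":31},{"turn":[0,0,0],"delta_pos":[0,0,0],"jaw":33},{"turn":[0,0,0],"delta_pos":[0,0,0],"jaw":37},{"turn":[0,0,0],"delta_pos":[0,0,0],"jaw":43},{"turn":[0,0,0],"delta_pos":[0,0,0],"jaw":50},{"turn":[0,0,0],"delta_pos":[0,0,0],"jaw":50},{"turn":[0,0,0],"delta_pos":[0,0,-0.01],"jaw":50},{"turn":[0,0,0],"delta_pos":[0,0,-0.035],"jaw":50},{"turn":[0,0,0],"delta_pos":[0,0,-0.07],"jaw":50},{"turn":[0,0,0],"delta_pos":[0,0,-0.11],"jaw":50}]'
python3 -m crank '[{"turn":[0,0,0],"delta_pos":[0,0,-0.05],"jaw":50},{"turn":[0,0,0],"delta_pos":[0,0,-0.1],"jaw":50},{"turn":[0,0,0],"delta_pos":[0,0,-0.15],"jaw":50},{"turn":[0,0,0],"delta_pos":[0,0,-0.2],"jaw":50},{"turn":[0,0,0],"delta_pos":[0,0,-0.22],"jaw":50},{"turn":[0,0,0],"delta_pos":[0,0,-0.22],"jaw":50}]'
python3 ang.py 2>/dev/null
```

```text
time: 31.95
ee_pos: [0.4701, 0.237, 0.1504]
ee_rot: [[-0.172, 0.985, -0.001], [0.985, 0.172, -0.0], [-0.0, -0.001, -1.0]]
force: [-0.1, -0.3, -0.3]
width: 0.0499
gripper_force: 0.0
time: 32.55
ee_pos: [0.4711, 0.2372, 0.261]
ee_rot: [[-0.172, 0.985, 0.002], [0.985, 0.172, 0.0], [-0.0, 0.002, -1.0]]
force: [-0.1, 0.2, -0.4]
width: 0.0502
gripper_force: 0.0
top w2 (array([0.4844, 0.1493, 0.0487]), 479, 0.0007) 0.0889 -45.53
top w3 (array([0.5582, 0.2532, 0.0487]), 463, 0.0007) 0.0897 -44.44
top w0 (array([0.4552, 0.3251, 0.052 ]), 2, 0.0) 0.0893 -45.31
bottle pts 22 [0.3853 0.2079 0.0557]
bottle pts 51 [0.3808 0.22   0.1093]
scene w2 (array([0.4835, 0.1506, 0.0503]), 327, 0.0011) 0.0874 -45.97
scene w3 (array([0.5575, 0.2548, 0.0508]), 323, 0.0012) 0.0893 -43.35
scene w0 (array([0.4532, 0.327 , 0.0505]), 280, 0.0012) 0.0916 -44.28
bottle pts 93 [0.3911 0.2133 0.0542]
bottle pts 44 [0.3836 0.2194 0.1073]
target bottle [0.38132669 0.22160376]
```

View pics/scene2.png

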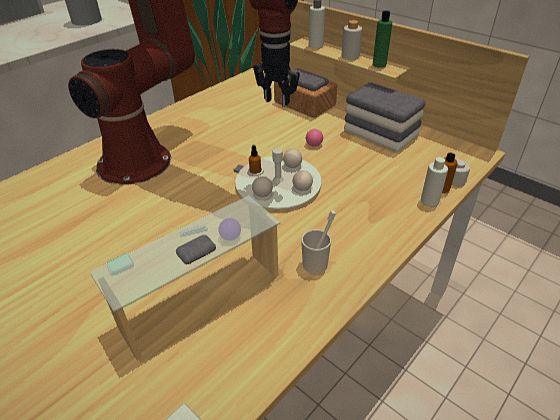

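The scene shows three balls seated at (263,187), (302,181) and (292,158). The bottle at (254,161) is in line with the tab at (239,168), and the disc angle measures about -45°.

```bash
python3 -c "
from workcell import robot
print(robot.hand_in())"
```

```text
the job is handed in; nothing more can be done
None
```

I handed the job in at about 33 s: both loose balls sit in wells 2 and 3, the bottle and third ball are still in their wells, and the disc is turned about 45° clockwise so the bottle stands at the front tab, within about 2 mm; I felt no bump on the glass shelf, and the cup, floss case and clipper look undisturbed.

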